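# Clamp two bottles on the orbital shaker with a quarter-turn T-lock

### The arm

A 6-joint arm with a two-finger parallel gripper is mounted at the origin on the work surface. World frame = base frame: x ahead of the robot, y to its left, z up, the work surface at z = 0. Lengths are in mm, angles in rad, forces in N, time in s.
With the tool pointing down it reaches from about 400 to 925 mm from the base axis. Payload 3.4 kg.
Tool frame: the origin (TCP) lies at the very end of the fingers, on their centre line; the grasp point (between the pads) lies 19 mm behind it (bot.tcp_to_grasp is the distance from the TCP to the grasp point, in mm); z points along the fingers, y is the direction in which the jaws open and shut (so a half turn about z gives the same grasp; the last joint's range is limited). The gripper opens to 85 mm and grips with 20 to 120 N. Pads are 22 mm wide; open, the fingers measure 114 mm over their backs; the gripper's body (76 mm by 85 mm) begins 54 mm behind the grasp point. The pads swing forward as they close: fully open they stand 13 mm farther back than shut.
Start: joints at [-1.415, 0.307, 1.506, -0, 1.328, -0.073], TCP at [130.39, -560.026, 231.305] pointing down, gripper open.
Joint ranges: [-3.12, 3.12], [-1.05, 2.28], [0.14, 2.33], [-1.42, 4.57], [0.1, 2.73], [-2.68, 2.68]. Speed limits (rad/s): [2.57, 2.57, 3.14, 3.14, 3.14, 3.14].

### API

Orientations are given as a rotation vector (axis times angle).
In Python, from rig import bot, imaging, spotter gives the robot as it stands. The module is installed in compiled form; this text tells all that it offers.
- The arm moves only by the tool servo_tool, never from a script. Its argument "motion" is a list that holds one entry, the list of rows, each a list of 5 numbers: the closure, from -1 (fully open) to 1 (shut), then the shift along the tool's x, y, z in cm, then the turn about the tool's z in degrees. In form: [[[hand, dx, dy, dz, yaw], ...]]. A call has 1 to 5 rows; each row is the pose to reach, as a shift and turn from the pose commanded when the call began, along the tool's axes at that moment; what a row does not reach only later rows make up. A row lasts 1/8 s, in which the tool goes at most 62.5 mm and 10.7 degrees, less where a joint would pass 70% of its speed; a pose out of reach is approached as far as the arm can. A call with a gripper value outside its range is refused whole. The fingers move at their own pace and stop on an object; "newtons" is the grip in N (left out, the last holds). Time passes only in rows, so rows that repeat a pose let the fingers close. It gives the time, the measured TCP pose, the force and the opening at its end, in the units of the state.
- bot.get_obs(): the state, without advancing time (a new reading comes with each control period).
- imaging.get_image(name): name is "scene" or "top"; returns a dict with "img" (400x640x3 uint8, red, green, blue), "intrinsics" (3x3 intrinsics, pixels), "dist" ([k1, k2, p1, p2, k3] as OpenCV has them; the pictures are not rectified), "view" (4x4, takes a point from world to camera coordinates). Camera axes: x right, y down, z forward; pixel columns grow to the right and rows downward; lengths in mm; the calibration is good to about 2 mm. A picture is of the moment at which its call begins. There is no depth.
- bot.finish_job(): hands the job in, once; it reports no verdict.
Trained networks look in the newest picture that a camera, given by its name, has taken for a name from the list of things; names that differ only in an ending like _2 or _b are one class to them, and where a whole thing is asked for, a point or a joint stands for the part that bears it (a point fixed in the world has none). Each returns a list of dicts, best first, with "conf" (0 to 1); they miss things now and then, are a little off and sometimes report something else, mostly with a low value. They report only what shows in the picture. A call takes as long as a camera call. They do not tell look-alikes from the thing itself.
- spotter.find_in(camera, thing): "point" ([column, row] in pixels, amid what is visible of it).
The state is a dict: "time": time; "joints": joint angles; "joint_vel": joint speeds; "effort": joint torques, N m; "ee_pos": TCP position; "eef_rot": TCP orientation; "contact_force": force on the tool from outside, world axes, zero at the start; "moment": the same for the moment, N m; "opening": finger opening in mm.
Only numpy, scipy, OpenCV 4.12 (cv2) and the standard library are available. Lean on these libraries where they do the work, as an engineer would, in place of code of your own. Each camera call takes 0.05 s, during which the arm holds its last target. There are 200 camera calls.

### The job

Get the two bottles on the orbital shaker ready for shaking: slide the loose clamp bar up until it holds both bottles snugly against the fixed bar. Then take the winged T-lock out of the sloping rack, drop its foot through the window in the clamp bar's tongue into the platform's T-slot, and twist it a quarter turn so the foot lies square across under the slot, leaving it seated upright and let go. Keep the bottles standing and do not disturb the stop post, the glassware or the other bottles on the bench.

Things in the scene. Friction and masses are not known exactly. Their poses are not given: they have to be found in the camera images.
- shaker: orbital shaker, fixed, cream housing, aluminium platform 300 mm (x) x 260 mm (y) on top, 110 mm above the bench. Origin: centre of its underside, on the bench; x points from the control panel to the fixed clamp bar (across the +x end, rubber face at x = 118 mm, 40 mm tall), z up. T-slots run along x at y = 0 and +-95 mm; the middle one is used.
- slot_mid (a point): middle of the middle T-slot, at the height of the platform's top (shaker x = y = 0). The slot's opening is 17 mm wide, its lips 6 mm thick, the channel below them 54 mm wide and 14 mm deep: its floor lies 20 mm below the platform's top.
- clamp_bar (a joint): travel (m) of the sliding clamp bar along the shaker's +x, towards the fixed bar; 0 = fully open, end stop at 0.075. It slides at about 3 N, at up to 9 N while it shoves both bottles along, and stays where it is left. The bar is 235 mm long (shaker y), 40 mm tall. The gap between the bars' rubber faces is 0.130 m minus this value: bottles of 70 mm are gripped at 0.060.
- bar_window (a point): centre of the oblong window in the clamp bar's flat tongue, at the tongue's top (8.5 mm above the platform's top). Moves with the bar, over the middle slot: shaker x = -88 mm + joint value, y = 0. Window 54 mm along the slot x 17 mm. Tongue 70 mm wide; the back of the bar's upright is 60 mm to the +x side; two 24 mm high gussets at the tongue's edges reach from it to 28 mm.
- bar_tab (a point): middle of the upper edge of the upright push tab at the free end of the clamp bar's tongue, 41 mm to the shaker's -x side of the window's centre. Tab 60 mm wide (shaker y), 8 mm thick (shaker x), its top 30.5 mm above the platform's top and 22 mm above the tongue.
- rack: white sloping rack, fixed, 170 mm wide (y), left or right of the shaker. Origin: centre of its underside. Its face slopes 35 degrees, rising to its +x (from 49 mm to 121 mm high), so what stands in it leans 35 degrees to its -x, towards the robot. Two windows, 50 mm up the slope x 17 mm, centred at y = +-45 mm, where the face is 85 mm high.
- tlock: T-lock, 100 mm long, about 0.14 kg, in either window of the rack: foot down in the window, collar on the sloping face. Origin: centre of the foot's underside; z up the shank to the wing, x along the foot. In the rack x points up the slope, z leans with the face's normal. Steel foot 46 mm (x) x 13 mm (y) x 8 mm, shank 12 mm thick, collar 32 mm diameter at z = 25 to 33 mm, grey stem above.
- tlock_wing (a point): centre of the T-lock's flat grey wing handle, z = 80 mm on the T-lock. Wing 50 mm (x) x 14 mm (y) x 40 mm (z = 60 to 100 mm), parallel to the foot: in the rack its flat faces look to the rack's +-y. The stem below it is 18 mm thick.
- tlock_foot (a point): centre of the T-lock's foot, z = 4 mm on the T-lock. Locked, the collar rests on the clamp bar's tongue, the T-lock's origin lies 16.5 mm below the platform's top, and the foot has 2.5 mm play below the lips and 3.5 mm above the channel's floor.
- bottle_a: glass bottle with blue screw cap and paper label, 70 mm diameter, 138 mm tall, about 0.28 kg, standing on the platform between the bars, on the shaker's -y side. Origin: centre of its base, z up.
- bottle_b: the same kind of bottle, standing between the bars on the shaker's +y side. Origin: centre of its base, z up.
- stop_post: round grey rubber-sleeved stop post, 24 mm diameter, 100 mm long, with the same collar and foot, in the rack's other window; to be left there. Origin: centre of its foot's underside; z up the post.
- stirrer: hotplate stirrer, fixed, 200 x 150 mm, 79 mm high, on the other side of the shaker from the rack. Origin: centre of its underside.
- beaker: glass beaker, 80 mm diameter, 95 mm tall, on the stirrer. Origin: centre of its base.
- beaker_small: glass beaker, 60 mm diameter, 70 mm tall, on the bench. Origin: centre of its base.
- spare_bottle: third bottle like the two on the shaker, on the bench; not needed. Origin: centre of its base.
- amber_bottle: amber reagent bottle, 86 mm diameter, 165 mm tall, on the bench. Origin: centre of its base.
Things that resemble listed ones, but are neither listed nor needed, are in the scene too. What is shaped like the tlock but pink is not meant.

How it is judged:
By the outcome, as a careful person would: the job done as asked, in the order asked, and still so for the second after the job is handed in, with the robot touching nothing.
It also fails if it takes over 64 s, if anything falls off the work surface, if the arm or the gripper's body presses on something with over 40 N, if the wrist force passes 120 N, or if a joint passes its speed limit or range.

## Working session

There is one attempt and no reset: what is moved stays moved. The work goes in short steps, Python scripts to look and compute and a tool call to move; the robot and the scene stay as the last step left them, time stands still between calls to the robot, and variables do not carry over. Pictures are saved under pics/ and viewed, about 8 in all and at most 12, crops included, and the job is handed in when it is done.

Besides the shell and the picture viewer there is one more tool, called after "Request:" by a JSON object that holds its "method" and its "body", one argument or row to a line. servo_tool: Moves the arm, as the interface text tells. Its arguments: {"type":"object","properties":{"motion":{"type":"array"},"newtons":{"type":"number"}},"required":["motion"]}

```bash
mkdir -p pics; cat > h.py <<'E'
import numpy as np, cv2, json
from scipy.spatial.transform import Rotation as R
from scipy.optimize import least_squares
from rig import bot, imaging, spotter
def snap(n):
    d=imaging.get_image(n); return d
def save(d,f,box=None,s=1):
    im=d["img"]
    if box: im=im[box[1]:box[3],box[0]:box[2]]
    im=cv2.resize(im,None,fx=s,fy=s,interpolation=cv2.INTER_CUBIC)
    cv2.imwrite("pics/"+f,im[:,:,::-1])
def proj(d,P):
    V=np.array(d["view"]);rv=cv2.Rodrigues(V[:3,:3])[0]
    return cv2.projectPoints(np.array(P,float).reshape(-1,1,3),rv,V[:3,3],np.array(d["intrinsics"]),np.array(d["dist"]))[0].reshape(-1,2)
def ray(d,px):
    V=np.array(d["view"]);u=cv2.undistortPoints(np.array(px,float).reshape(-1,1,2),np.array(d["intrinsics"]),np.array(d["dist"])).reshape(-1,2)
    c=-V[:3,:3].T@V[:3,3]; r=np.c_[u,np.ones(len(u))]@V[:3,:3]
    return c,r
def atz(d,px,z):
    c,r=ray(d,px); return c+r*((z-c[2])/r[:,2:3])
E
cat > a.py <<'E'
from h import *
ds={}
for n in("scene","top"):
    ds[n]=snap(n); save(ds[n],n+"0.png")
    V=np.array(ds[n]["view"]);print(n,"cam",(-V[:3,:3].T@V[:3,3]).round(),"fwd",V[2,:3].round(2))
    for t in("shaker","clamp_bar","bar_tab","bar_window","rack","tlock","tlock_wing","stop_post","bottle_a"):
        print(t,[(np.round(q["point"]).tolist(),round(q["conf"],2)) for q in spotter.find_in(n,t)[:4]])
import pickle;pickle.dump(ds,open("d0.pkl","wb"))
print(bot.get_obs())
E
python3 a.py
```

```text
scene cam [1245.  223. 1157.] fwd [-0.57 -0.12 -0.81]
shaker [([285.0, 231.0], 0.84), ([437.0, 265.0], 0.56), ([365.0, 281.0], 0.54)]
clamp_bar []
bar_tab []
bar_window [([290.0, 211.0], 0.89)]
rack [([400.0, 215.0], 0.93)]
tlock [([389.0, 168.0], 0.78), ([388.0, 186.0], 0.53), ([343.0, 176.0], 0.49)]
tlock_wing [([342.0, 181.0], 0.82), ([394.0, 167.0], 0.68), ([387.0, 189.0], 0.64), ([366.0, 278.0], 0.26)]
stop_post [([213.0, 191.0], 0.48)]
bottle_a [([254.0, 228.0], 0.85), ([301.0, 238.0], 0.75), ([175.0, 235.0], 0.54), ([289.0, 210.0], 0.53)]
top cam [ 379.   48. 1312.] fwd [ 0.1   0.01 -1.  ]
shaker [([351.0, 167.0], 0.8), ([241.0, 221.0], 0.62)]
clamp_bar [([242.0, 217.0], 0.37), ([376.0, 122.0], 0.25)]
bar_tab [([350.0, 161.0], 0.6)]
bar_window [([349.0, 158.0], 0.94)]
rack [([221.0, 212.0], 0.65)]
tlock [([301.0, 258.0], 0.93), ([244.0, 286.0], 0.9), ([243.0, 224.0], 0.48)]
tlock_wing [([244.0, 285.0], 0.9), ([297.0, 257.0], 0.89), ([242.0, 219.0], 0.51)]
stop_post [([206.0, 229.0], 0.61), ([242.0, 223.0], 0.24)]
bottle_a [([322.0, 124.0], 0.91), ([376.0, 126.0], 0.8)]
{'time': 1.0, 'joints': array([-1.41549544e+00,  3.06799693e-01,  1.50640925e+00, -3.09327885e-06,
        1.32838433e+00, -7.35122382e-02]), 'joint_vel': array([ 0.0007745 ,  0.00178154,  0.00186016,  0.00080134, -0.00208547,
       -0.00118561]), 'effort': array([ 3.99386158e-05, -4.57496095e+01, -2.52342331e+01, -1.21692628e-04,
        7.26541184e-04,  7.05941630e-06]), 'ee_pos': array([ 130.39155998, -560.02641929,  231.30157748]), 'eef_rot': array([-3.12105450e+00, -3.58636373e-01,  4.75285278e-06]), 'contact_force': array([0.05724731, 0.27173194, 0.33488798]), 'moment': array([-0.01288852,  0.00774398,  0.01872065]), 'opening': 85.01979517703943}
```

```bash
python3 - <<'E'
import pickle
from h import *
ds=pickle.load(open("d0.pkl","rb"))
save(ds["top"],"top_c.png",(180,60,440,310),3 if 0 else 2.4)
save(ds["scene"],"scene_c.png",(160,110,480,330),2.5)
E
```

```text
(no output)
```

View pics/top_c.png

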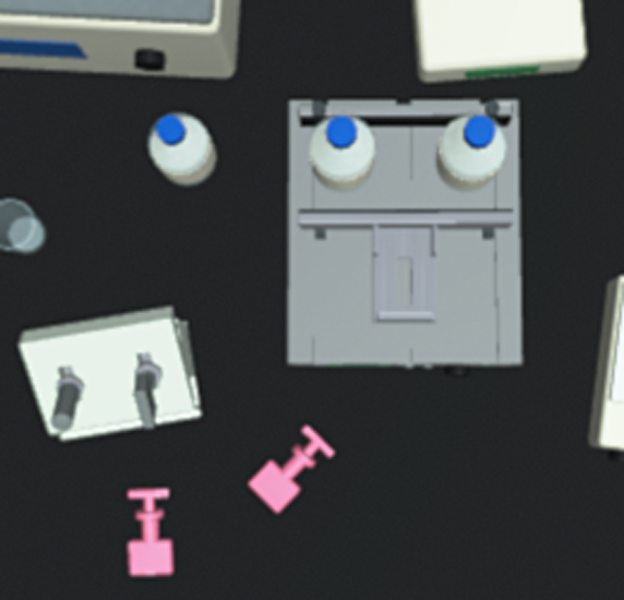

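View pics/scene_c.png

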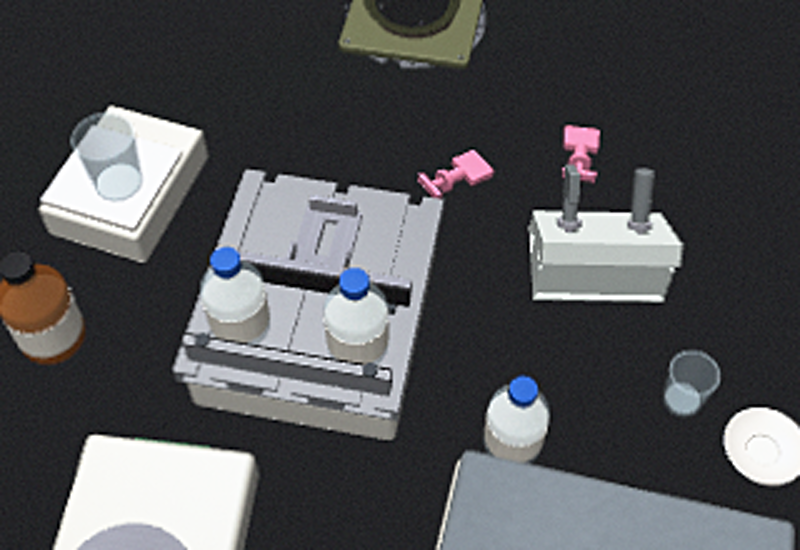

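Top view: the shaker platform spans crop (289,100)–(522,364). The candidates shaped like the T-lock are:
- the grey flat wing in the rack's right window, at top px (241,222) and scene px (388,186)
- the round post, at top px (207,228)
- two pink look-alikes on the bench, at top px (244,286) and (300,257)

The grey flat one fits the description. I'll confirm it enlarged.

```bash
python3 - <<'E'
import pickle
from h import *
ds=pickle.load(open("d0.pkl","rb"))
t=ds["top"]["img"][180:250,180:270]; s=ds["scene"]["img"][170:235,365:440]
f=lambda im,k:cv2.resize(im,None,fx=k,fy=k,interpolation=cv2.INTER_CUBIC)
a=f(t,5);b=f(s,4.5)
H=max(a.shape[0],b.shape[0]);p=lambda i:np.pad(i,((0,H-i.shape[0]),(0,0),(0,0)))
cv2.imwrite("pics/rack.png",np.hstack([p(a),p(b)])[:,:,::-1]); print(a.shape,b.shape)
# platform corners subpix
c=np.array([[289,100],[519,100],[522,364],[288,364]],float)/2.4+[180,60]
g=cv2.cvtColor(ds["top"]["img"],cv2.COLOR_RGB2GRAY)
q=cv2.cornerSubPix(g,c.astype(np.float32).reshape(-1,1,2),(4,4),(-1,-1),(3,30,.01)).reshape(-1,2)
print(c.round(1).tolist(),q.round(1).tolist())
for k in(c,q):
    W=atz(ds["top"],k,110);print(W.round(1).tolist(),W.mean(0).round(1),[np.linalg.norm(W[i]-W[i-1]).round(1) for i in range(4)])
E
```

```text
(350, 450, 3) (292, 338, 3)
[[300.4, 101.7], [396.2, 101.7], [397.5, 211.7], [300.0, 211.7]] [[300.20001220703125, 101.30000305175781], [395.5, 101.19999694824219], [397.20001220703125, 211.10000610351562], [299.5, 211.0]]
[[745.0, 119.1, 110.0], [745.0, -142.9, 110.0], [444.4, -143.0, 110.0], [443.2, 117.5, 110.0]] [594.4 -12.4 110. ] [np.float64(301.8), np.float64(262.0), np.float64(300.7), np.float64(260.5)]
[[746.0, 119.8, 110.0], [746.2, -140.8, 110.0], [445.8, -142.2, 110.0], [445.0, 118.9, 110.0]] [595.7 -11.1 110. ] [np.float64(301.0), np.float64(260.6), np.float64(300.4), np.float64(261.1)]
```

View pics/rack.png

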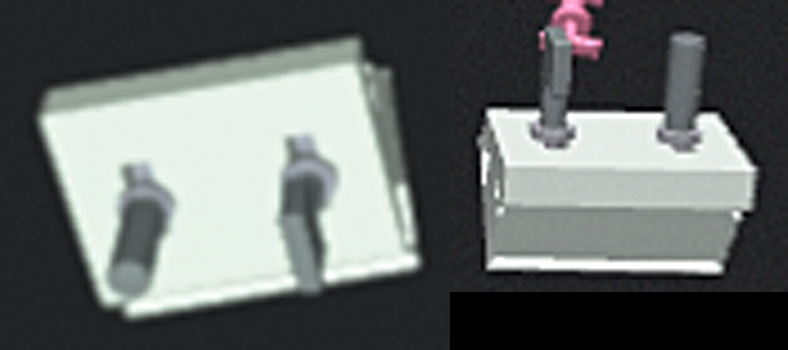

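```bash
python3 - <<'E'
import pickle
from h import *
ds=pickle.load(open("d0.pkl","rb"))
t=np.array([[40,115],[360,62],[405,252],[103,303]],float)/5+180
s=np.array([[487-450,110],[713-450,113],[755-450,170],[505-450,166]],float)/4.5+[365,170]
h=36/np.tan(np.radians(35))
P=np.array([[h,85,121],[h,-85,121],[-h,-85,49],[-h,85,49]])
S=P[[2,3,0,1]] # scene: far-left low -y? far-left, far-right, near-right, near-left
def W(P,v):
    c,s_=np.cos(v[2]),np.sin(v[2]);return np.c_[P[:,0]*c-P[:,1]*s_+v[0],P[:,0]*s_+P[:,1]*c+v[1],P[:,2]]
for nm,f in (("top",lambda v:(proj(ds["top"],W(P,v))-t).ravel()),("scene",lambda v:(proj(ds["scene"],W(S,v))-s).ravel()),
  ("both",lambda v:np.r_[(proj(ds["top"],W(P,v))-t).ravel(),(proj(ds["scene"],W(S,v))-s).ravel()])):
    r=least_squares(f,[500,280,.15]);print(nm,r.x.round(3),r.fun.round(1))
v=r.x
# tlock: face point, origin: collar underside (z=25) on face at centre
n=np.array([-np.sin(np.radians(35)),0,np.cos(np.radians(35))])
f0=np.array([0,-45,85.])
for z in(100,80,33,0):
    p=W((f0+n*(z-25))[None],v);print(z,p.round(1),proj(ds["top"],p).round(1),proj(ds["scene"],p).round(1))
for n_ in("top","scene"): print([ (np.round(q["point"],1),q["conf"]) for q in spotter.find_in(n_,"tlock_wing")])
# shaker scene check and bar position
d=ds["scene"];sh=np.array([595.7,-11.1,110.])
print("scene proj corners",proj(d,sh+np.array([[150,130,0],[150,-130,0],[-150,-130,0],[-150,130,0.]])).round(1))
for n_ in("top","scene"):
  for j in(0,.01,.02):
    print(n_,j,"win,tab",proj(ds[n_],sh+np.array([[-88+j*1e3,0,8.5],[-129+j*1e3,0,30.5]])).round(1).tolist())
E
```

```text
top [4.28917e+02 3.22518e+02 1.67000e-01] [ 0.3 -0.3 -0.7 -0.1 -0.   0.4  0.4  0.1]
scene [4.29715e+02 3.28517e+02 1.78000e-01] [-0.4 -0.2  0.3 -0.1  0.1  0.1  0.   0.2]
both [4.29289e+02 3.25111e+02 1.71000e-01] [-0.7 -0.4 -1.7 -0.3 -0.9  0.1 -0.4  0.  -1.3 -0.6 -0.6 -0.2 -1.1 -0.
 -1.2 -0.3]
100 [[394.5 273.5 146.4]] [[238.9 229.4]] [[388.  177.5]]
80 [[405.9 275.4 130.1]] [[239.4 225.2]] [[387.6 183.6]]
33 [[432.4 280.   91.6]] [[240.7 215.8]] [[386.6 197.8]]
0 [[451.1 283.2  64.5]] [[241.5 209.5]] [[385.9 207.6]]
[(array([244.2, 284.9]), 0.9), (array([296.7, 256.7]), 0.89), (array([241.9, 218.6]), 0.51)]
[(array([342.4, 180.9]), 0.82), (array([394.4, 167.3]), 0.68), (array([386.7, 189.4]), 0.64), (array([366.1, 277.6]), 0.26)]
scene proj corners [[317.3 274.4]
 [227.4 257.8]
 [256.9 177.2]
 [336.1 189.6]]
top 0 win,tab [[348.2, 187.6], [348.6, 202.3]]
top 0.01 win,tab [[348.2, 183.8], [348.6, 198.5]]
top 0.02 win,tab [[348.1, 180.1], [348.6, 194.6]]
scene 0 win,tab [[291.3, 197.0], [294.0, 182.4]]
scene 0.01 win,tab [[290.6, 199.6], [293.3, 184.9]]
scene 0.02 win,tab [[289.8, 202.2], [292.5, 187.4]]
```

Confirmed: the grey flat wing in the rack's -y window is the T-lock, the grey round one is the stop post, and the pink ones are decoys. The shaker is at about (596,-10) with yaw ≈ 0, the bar at about 0.03, and the rack at about (429,325) with yaw 9.8°. I'll move behind the push tab with the fingers shut.

Request:
{"method": "servo_tool", "body": {
  "motion": [
    [[1, 25.7, -13.5, 0, 13.1], [1, 25.7, -13.5, 0, 13.1], [1, 25.7, -13.5, 0, 13.1], [1, 25.7, -13.5, 0, 13.1], [1, 25.7, -13.5, 0, 13.1]]
  ],
  "newtons": 40
}}

```text
time: 1.72
ee_pos: [351.8, -368.3, 231.5]
eef_rot: [-3.142, -0.003, -0.001]
contact_force: [-0.1, -0.3, -0.1]
opening: -0.4
```

Request:
{"method": "servo_tool", "body": {
  "motion": [
    [[1, 7, -30, 0, 0], [1, 7, -30, 0, 0], [1, 7, -30, 0, 0], [1, 7, -30, 0, 0], [1, 7, -30, 0, 0]]
  ]
}}

```text
time: 2.35
ee_pos: [420.3, -68.3, 231.7]
eef_rot: [3.141, 0.0, 0.002]
contact_force: [1.2, 0.2, 0.7]
opening: 0.1
```

Request:
{"method": "servo_tool", "body": {
  "motion": [
    [[1, 3.5, -6, 7, 0], [1, 3.5, -6, 7, 0], [1, 3.5, -6, 7, 0], [1, 3.5, -6, 7, 0]]
  ]
}}

```text
time: 2.85
ee_pos: [455.2, -10.7, 161.8]
eef_rot: [3.141, 0.001, 0.0]
contact_force: [-0.8, -0.6, 0.5]
opening: 0.0
```

```bash
python3 - <<'E'
from h import *
p=bot.get_obs()["ee_pos"];o=[]
for n,c in(("top",(300,150)),("scene",(255,150))):
    d=snap(n);q=proj(d,p[None])[0];print(n,q)
    im=d["img"][c[1]:c[1]+70,c[0]:c[0]+95];im=cv2.resize(im,None,fx=4.2*1,fy=4.2,interpolation=cv2.INTER_CUBIC)
    x=((q-c)*4.2).astype(int);cv2.circle(im,tuple(map(int,x)),3,(255,0,0),1);o.append(im)
cv2.imwrite("pics/cal.png",np.hstack(o)[:,:,::-1])
E
```

```text
top [348.8677528  206.13959539]
scene [294.6816811  175.24945669]
```

View pics/cal.png

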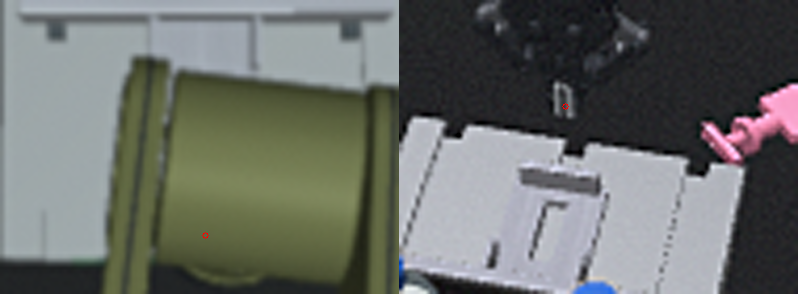

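Scene fingertip is at crop (165,117), within a pixel of its projection. The tab is at scene px (293.6,191), so the shaker's y is about -7. Next I go down behind the tab and push.

Request:
{"method": "servo_tool", "body": {
  "motion": [
    [[1, 0, -0.3, 3.6, 0], [1, 0, -0.3, 3.6, 0], [1, 1.5, -0.3, 3.6, 0], [1, 2.0, -0.3, 3.6, 0], [1, 2.5, -0.3, 3.6, 0]]
  ]
}}

```text
time: 3.58
ee_pos: [480.4, -7.5, 126.1]
eef_rot: [3.141, 0.0, -0.0]
contact_force: [-3.9, -0.9, 3.0]
opening: 0.2
```

Request:
{"method": "servo_tool", "body": {
  "motion": [
    [[1, 0.4, 0, 0, 0], [1, 0.8, 0, 0, 0], [1, 1.2, 0, 0, 0], [1, 1.6, 0, 0, 0]]
  ]
}}

```text
time: 4.08
ee_pos: [496.0, -7.1, 125.2]
eef_rot: [-3.141, -0.0, 0.001]
contact_force: [-3.0, -0.6, 2.3]
opening: 0.2
```

Request:
{"method": "servo_tool", "body": {
  "motion": [
    [[1, 0.3, 0, 0, 0], [1, 0.5, 0, 0, 0], [1, 0.7, 0, 0, 0], [1, 0.7, 0, 0, 0]]
  ]
}}

```text
time: 4.58
ee_pos: [503.4, -7.1, 125.2]
eef_rot: [-3.141, -0.0, -0.001]
contact_force: [-1.8, 1.2, -0.2]
opening: 0.1
```

Request:
{"method": "servo_tool", "body": {
  "motion": [
    [[1, 0.2, 0, 0, 0], [1, 0.3, 0, 0, 0], [1, 0.3, 0, 0, 0]]
  ]
}}

```text
time: 4.95
ee_pos: [504.8, -7.1, 125.2]
eef_rot: [-3.141, -0.0, 0.004]
contact_force: [-5.4, 1.3, 3.8]
opening: -0.2
```

Request:
{"method": "servo_tool", "body": {
  "motion": [
    [[1, 0.2, 0, 0, 0], [1, 0.3, 0, 0, 0], [1, 0.3, 0, 0, 0]]
  ]
}}

```text
time: 5.32
ee_pos: [507.4, -7.1, 125.2]
eef_rot: [-3.141, -0.0, 0.005]
contact_force: [-5.9, 1.3, 3.4]
opening: -0.1
```

Request:
{"method": "servo_tool", "body": {
  "motion": [
    [[1, 0.2, 0, 0, 0], [1, 0.3, 0, 0, 0], [1, 0.3, 0, 0, 0]]
  ]
}}

```text
time: 5.7
ee_pos: [510.1, -7.1, 125.1]
eef_rot: [-3.141, -0.0, 0.006]
contact_force: [-6.2, 1.2, 4.6]
opening: -0.2
```

Request:
{"method": "servo_tool", "body": {
  "motion": [
    [[1, 0.2, 0, 0, 0], [1, 0.2, 0, 0, 0], [1, 0.2, 0, 0, 0]]
  ]
}}

```text
time: 6.08
ee_pos: [510.2, -7.1, 124.9]
eef_rot: [-3.141, -0.001, 0.011]
contact_force: [-9.9, 0.2, 6.4]
opening: -0.0
```

Request:
{"method": "servo_tool", "body": {
  "motion": [
    [[1, 0.2, 0, 0, 0], [1, 0.2, 0, 0, 0], [1, 0.2, 0, 0, 0]]
  ]
}}

```text
time: 6.45
ee_pos: [510.2, -7.1, 124.7]
eef_rot: [-3.141, -0.001, 0.017]
contact_force: [-13.0, 1.0, 8.1]
opening: 0.2
```

Held at x=510 while the force rose from 10 to 13 N, above the 9 N shoving limit. That puts the bar at about 0.060, so it's snug. I'll back off, rise and go above the T-lock.

Request:
{"method": "servo_tool", "body": {
  "motion": [
    [[1, -2.5, 0, 0, 0], [1, -2.5, 0, -5, 0], [1, -2.5, 0, -10.5, 0], [1, -2.5, 0, -10.5, 0]]
  ]
}}

```text
time: 6.95
ee_pos: [496.2, -7.9, 235.5]
eef_rot: [3.14, 0.0, 0.022]
contact_force: [1.0, 0.2, -1.1]
opening: 0.0
```

Request:
{"method": "servo_tool", "body": {
  "motion": [
    [[1, -8, -28.4, 0, -9.8], [0, -8, -28.4, 0, -9.8], [-1, -8, -28.4, 0, -9.8], [-1, -8, -28.4, 0, -9.8], [-1, -8, -28.4, 0, -9.8]]
  ]
}}

```text
time: 7.58
ee_pos: [410.8, 279.3, 229.7]
eef_rot: [-3.129, -0.271, -0.002]
contact_force: [0.3, 0.0, 0.4]
opening: 72.1
```

```bash
python3 - <<'E'
from h import *
import pickle
ob=bot.get_obs();p=ob["ee_pos"];print(p,ob["eef_rot"],ob["opening"]);o=[]
ds={n:snap(n) for n in("top","scene")};pickle.dump(ds,open("d1.pkl","wb"))
for n,c,k in(("top",(290,90),3.4),("scene",(350,120),3.4)):
    d=ds[n];q=proj(d,p[None])[0];print(n,q)
    im=cv2.resize(d["img"][c[1]:c[1]+130,c[0]:c[0]+115],None,fx=k,fy=k,interpolation=cv2.INTER_CUBIC)
    if n=="scene":
        cv2.circle(im,tuple(map(int,(q-c)*k)),3,(255,0,0),1)
    o.append(im)
cv2.imwrite("pics/r1.png",np.hstack(o)[:,:,::-1])
E
```

```text
[410.76455903 279.31812074 229.73245468] [-3.12921870e+00 -2.70641098e-01 -2.27837615e-03] 72.11210842423623
top [229.92538917 222.19840445]
scene [393.20814745 164.03138238]
```

View pics/r1.png

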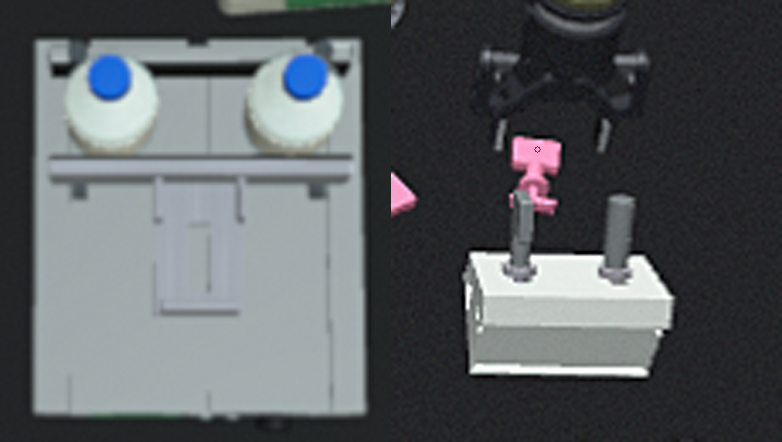

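```bash
python3 - <<'E'
from h import *
import pickle
ob=bot.get_obs();p=ob["ee_pos"];print(p,ob["eef_rot"],ob["opening"],ob["joint_vel"].round(3));o=[]
Rm=R.from_rotvec(ob["eef_rot"]).as_matrix()
ds={n:snap(n) for n in("scene","top")}
for n,c,k in(("scene",(360,120),5),("top",(190,180),5)):
    d=ds[n]
    im=cv2.resize(d["img"][c[1]:c[1]+80,c[0]:c[0]+75],None,fx=k,fy=k,interpolation=cv2.INTER_CUBIC)
    for e in(-42.5,0,42.5):
        q=proj(d,(p+Rm@[0,e,-13])[None])[0];cv2.circle(im,tuple(map(int,(q-c)*k)),3,(255,0,0),1)
    o.append(im)
cv2.imwrite("pics/r2.png",np.hstack(o)[:,:,::-1])
E
```

```text
[410.44180531 281.00492675 229.67841742] [-3.12704371e+00 -2.76256651e-01 -1.58296571e-03] 84.48830801360562 [-0.065 -0.01   0.023 -0.057  0.015 -0.051]
```

View pics/r2.png

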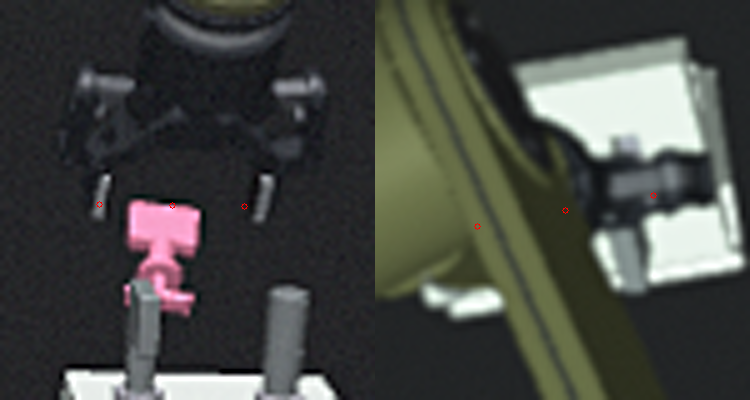

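Fingers are at scene crop (98,220) and (260,220), with the wing at (144,310). The scene camera reads about 1.4 px right of the arm's own pose. Corrected for that, the wing is at about (406,275,130). I'll descend and grip.

Request:
{"method": "servo_tool", "body": {
  "motion": [
    [[-1, -0.5, 0.5, 3, 0], [-1, -0.5, 0.5, 8, 0], [-1, -0.5, 0.5, 11.9, 0], [-1, -0.5, 0.5, 11.9, 0], [-1, -0.5, 0.5, 11.9, 0]]
  ],
  "newtons": 25
}}

```text
time: 8.4
ee_pos: [408.3, 270.6, 112.2]
eef_rot: [-3.13, -0.266, -0.002]
contact_force: [0.5, 0.0, 0.4]
opening: 85.3
```

Request:
{"method": "servo_tool", "body": {
  "motion": [
    [[0.3, 0, 0, 0, 0], [0.3, 0, 0, 0, 0], [0.5, 0, 0, 0, 0], [0.5, 0, 0, 0, 0], [0.55, 0, 0, 0, 0]]
  ]
}}

```text
time: 9.02
ee_pos: [406.9, 271.3, 111.5]
eef_rot: [-3.13, -0.269, -0.0]
contact_force: [-1.0, 0.6, 1.6]
opening: 19.1
```

Request:
{"method": "servo_tool", "body": {
  "motion": [
    [[0.55, 0, -0.2, 0, 0], [0.55, 0, -0.2, 0, 0]]
  ]
}}

```text
time: 9.28
ee_pos: [406.5, 273.0, 111.2]
eef_rot: [3.13, 0.269, -0.0]
contact_force: [0.1, 0.4, -0.5]
opening: 19.4
```

Request:
{"method": "servo_tool", "body": {
  "motion": [
    [[1, 0, 0, 0, 0], [1, 0, 0, 0, 0], [1, 0, 0, 0, 0]]
  ]
}}

```text
time: 9.65
ee_pos: [406.8, 273.6, 111.5]
eef_rot: [-3.129, -0.268, -0.001]
contact_force: [-1.1, 3.7, 0.2]
opening: 14.5
```

Request:
{"method": "servo_tool", "body": {
  "motion": [
    [[1, -0.6, 0, -0.85, 0], [1, -1.2, 0, -1.7, 0], [1, -2.3, 0, -3.3, 0], [1, -3.2, 0, -4.5, 0], [1, -3.2, 0, -4.5, 0]]
  ]
}}

```text
time: 10.28
ee_pos: [374.4, 267.0, 157.5]
eef_rot: [3.13, 0.269, 0.002]
contact_force: [0.2, -0.7, -1.2]
opening: 14.4
```

Request:
{"method": "servo_tool", "body": {
  "motion": [
    [[1, 0, 0, -4, 0], [1, 0, 0, -8, 0], [1, 0, 0, -8, 0]]
  ]
}}

```text
time: 10.65
ee_pos: [377.2, 268.4, 239.2]
eef_rot: [-3.128, -0.268, -0.01]
contact_force: [0.8, -0.8, -0.9]
opening: 14.4
```

Request:
{"method": "servo_tool", "body": {
  "motion": [
    [[1, 12.3, 24.2, 0, 9.8], [1, 12.3, 24.2, 0, 9.8], [1, 12.3, 24.2, 0, 9.8], [1, 12.3, 24.2, 0, 9.8], [1, 12.3, 24.2, 0, 9.8]]
  ]
}}

```text
time: 11.28
ee_pos: [538.7, 46.7, 234.5]
eef_rot: [3.14, -0.005, -0.003]
contact_force: [0.2, 0.7, -0.8]
opening: 14.5
```

Request:
{"method": "servo_tool", "body": {
  "motion": [
    [[1, 0, 0, 3, 0], [1, 0, 0, 4, 0], [1, 0, 0, 4, 0], [1, 0, 0, 4, 0]]
  ]
}}

```text
time: 11.78
ee_pos: [537.6, 50.6, 196.9]
eef_rot: [-3.142, -0.002, -0.001]
contact_force: [0.2, 0.3, -0.9]
opening: 14.6
```

```bash
python3 - <<'E'
from h import *
ob=bot.get_obs();p=ob["ee_pos"];print(p,ob["eef_rot"],ob["opening"])
d=snap("scene");c=(225,130);k=5
im=cv2.resize(d["img"][c[1]:c[1]+120,c[0]:c[0]+140],None,fx=k,fy=k,interpolation=cv2.INTER_CUBIC)
g=p+[0,0,19]
for th,col in((35,(255,0,0)),(0,(0,255,0))):
    a=np.radians(th);x=np.array([np.cos(a),0,np.sin(a)]);n=np.array([-np.sin(a),0,np.cos(a)])
    for P in(g-80*n+23*x,g-80*n-23*x,g+20*n+25*x,g+20*n-25*x):
        q=proj(d,P[None])[0]+[1,0];cv2.circle(im,tuple(map(int,(q-c)*k)),3,col,1)
cv2.imwrite("pics/t1.png",im[:,:,::-1])
E
```

```text
[537.60236636  50.64632446 196.89712305] [-3.14153903e+00 -2.01027516e-03 -1.33015367e-03] 14.640337040863376
```

View pics/t1.png

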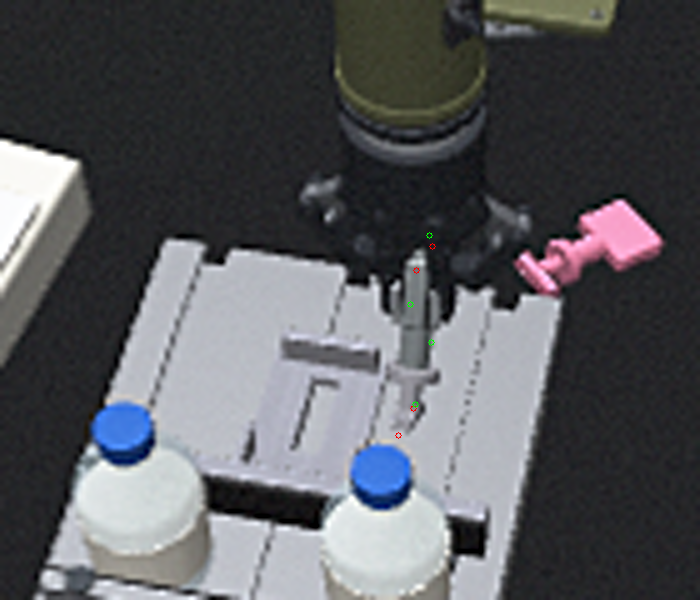

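The T-lock is held at 35° as planned: wing top at (416,255), foot tip at (405,430), collar over the platform to the right of the tongue. Next I press the foot's tip against the back of the bar's upright and follow the arc to stand it up.

Request:
{"method": "servo_tool", "body": {
  "motion": [
    [[1, 0, 0, 2.2, 0], [1, 1, 0, 2.2, 0], [1, 2.0, 0, 2.2, 0], [1, 2.0, 0, 2.2, 0]]
  ]
}}

```text
time: 12.32
ee_pos: [559.7, 50.1, 175.4]
eef_rot: [-3.142, -0.0, -0.005]
contact_force: [-0.4, -0.0, -1.3]
opening: 14.5
```

Request:
{"method": "servo_tool", "body": {
  "motion": [
    [[1, 1.07, 0, -0.75, 0], [1, 1.84, 0, -1.41, 0], [1, 2.69, 0, -1.97, 0]]
  ]
}}

```text
time: 12.7
ee_pos: [583.1, 50.0, 194.6]
eef_rot: [3.141, 0.0, -0.005]
contact_force: [-1.0, -2.7, -1.5]
opening: 14.1
```

Request:
{"method": "servo_tool", "body": {
  "motion": [
    [[1, 0.9, 0, -0.46, 0], [1, 1.7, 0, -0.8, 0], [1, 1.7, 0, -0.8, 0], [1, 1.7, 0, -0.8, 0]]
  ]
}}

```text
time: 13.2
ee_pos: [601.4, 50.1, 201.8]
eef_rot: [-3.141, -0.0, 0.0]
contact_force: [-0.6, 0.2, -2.1]
opening: 13.9
```

```bash
cat > look.py <<'E'
from h import *
import sys
f,th0=sys.argv[1],float(sys.argv[2]);c=tuple(map(int,sys.argv[3].split(',')))
ob=bot.get_obs();p=ob["ee_pos"];print(p,ob["eef_rot"],ob["contact_force"])
d=snap("scene");k=6
im=cv2.resize(d["img"][c[1]:c[1]+100,c[0]:c[0]+110],None,fx=k,fy=k,interpolation=cv2.INTER_CUBIC)
g=p+[0,0,19]
for th,col in((th0,(255,0,0)),(0,(0,255,0))):
    a=np.radians(th);x=np.array([np.cos(a),0,np.sin(a)]);n=np.array([-np.sin(a),0,np.cos(a)])
    for P in(g-80*n+23*x,g-80*n-23*x,g+20*n+25*x,g+20*n-25*x,g-47*n+16*x,g-47*n-16*x):
        q=proj(d,P[None])[0];cv2.circle(im,tuple(map(int,(q-c)*k)),3,col,1)
cv2.imwrite("pics/"+f,im[:,:,::-1])
E
python3 look.py t2.png 15 250,140
```

```text
[601.42712483  50.1084317  201.77847051] [-3.14140861e+00 -3.18588133e-04  1.18190483e-04] [-0.56531525  0.24789683 -2.14697305]
```

View pics/t2.png

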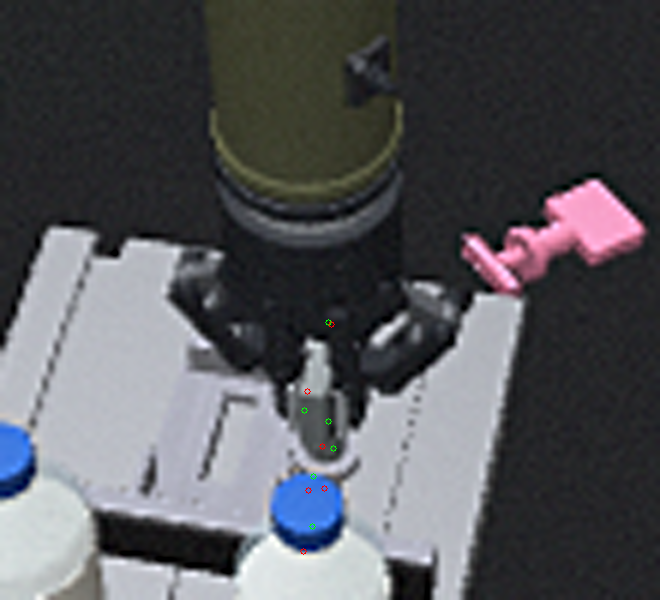

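```bash
python3 - <<'E'
from h import *
import pickle
d=pickle.load(open("d1.pkl","rb"))["top"]
g=cv2.cvtColor(d["img"],cv2.COLOR_RGB2GRAY).astype(int)
for c in(330,370,349): print(c,[(r,int(g[r,c])) for r in range(134,150)])
print([(r,int(g[r,349])) for r in range(170,186)])
for z,rs in((150,(136,138,140,142)),(110,(142,144,146)),(140.5,(178,180,182))):
    print(z,[(r,atz(d,[[340,r]],z)[0].round(1).tolist()[:2]) for r in rs])
# platform edges rows
print("edges",[(r,int(g[r,330])) for r in range(98,106)],[(r,int(g[r,330])) for r in range(206,216)])
print("cols",[(c,int(g[190,c])) for c in range(296,304)],[(c,int(g[190,c])) for c in range(392,401)])
E
```

```text
330 [(134, 152), (135, 122), (136, 99), (137, 160), (138, 175), (139, 171), (140, 162), (141, 122), (142, 96), (143, 104), (144, 142), (145, 163), (146, 166), (147, 166), (148, 166), (149, 167)]
370 [(134, 124), (135, 85), (136, 87), (137, 164), (138, 177), (139, 173), (140, 166), (141, 128), (142, 97), (143, 103), (144, 144), (145, 166), (146, 169), (147, 168), (148, 167), (149, 167)]
349 [(134, 165), (135, 132), (136, 102), (137, 162), (138, 175), (139, 172), (140, 163), (141, 122), (142, 97), (143, 119), (144, 159), (145, 168), (146, 168), (147, 167), (148, 167), (149, 168)]
[(170, 168), (171, 169), (172, 170), (173, 169), (174, 170), (175, 170), (176, 168), (177, 166), (178, 165), (179, 172), (180, 166), (181, 128), (182, 122), (183, 158), (184, 170), (185, 169)]
150 [(136, [640.5, 11.7]), (138, [635.2, 11.7]), (140, [629.9, 11.7]), (142, [624.5, 11.7])]
110 [(142, [633.0, 10.5]), (144, [627.5, 10.5]), (146, [622.0, 10.5])]
140.5 [(178, [530.5, 11.4]), (180, [525.2, 11.4]), (182, [520.0, 11.4])]
edges [(98, 35), (99, 34), (100, 30), (101, 81), (102, 152), (103, 157), (104, 161), (105, 164)] [(206, 170), (207, 169), (208, 170), (209, 172), (210, 168), (211, 130), (212, 75), (213, 39), (214, 34), (215, 36)]
cols [(296, 36), (297, 33), (298, 35), (299, 76), (300, 138), (301, 166), (302, 169), (303, 166)] [(392, 169), (393, 171), (394, 170), (395, 174), (396, 162), (397, 84), (398, 30), (399, 32), (400, 35)]
```

Wall at 627 by the top view; the t2 picture shows the collar at (325,465), roughly upright, perhaps a few degrees of lean left. I'll give a small extra push, then hover over the window.

Request:
{"method": "servo_tool", "body": {
  "motion": [
    [[1, 0.3, 0, 0, 0], [1, 0.4, 0, 0, 0], [1, 0.4, 0, 0, 0]]
  ]
}}

```text
time: 13.62
ee_pos: [605.2, 49.9, 201.9]
eef_rot: [3.141, 0.0, -0.001]
contact_force: [-1.6, 0.3, -0.7]
opening: 14.2
```

Request:
{"method": "servo_tool", "body": {
  "motion": [
    [[1, -1.5, 0, 0, 0], [1, -3.9, 2.0, 0, 0], [1, -3.9, 5.9, 0, 0], [1, -3.9, 5.9, 1.4, 0], [1, -3.9, 5.9, 1.4, 0]]
  ]
}}

```text
time: 14.25
ee_pos: [565.0, -8.7, 186.9]
eef_rot: [-3.141, 0.001, 0.004]
contact_force: [0.2, 0.7, -1.1]
opening: 14.3
```

```bash
python3 look.py t3.png 10 250,130; python3 -c "
from h import *
import cv2
im=cv2.imread('pics/t3.png');cv2.imwrite('pics/t3.png',im[150:550,100:500])
im=cv2.resize(im[150:550,100:500],None,fx=1.45,fy=1.45);cv2.imwrite('pics/t3.png',im)"
```

```text
[565.02566585  -8.74100033 186.901393  ] [-3.14078414e+00  1.02863444e-03  3.59629932e-03] [ 0.16070203  0.67360668 -1.11180504]
```

View pics/t3.png

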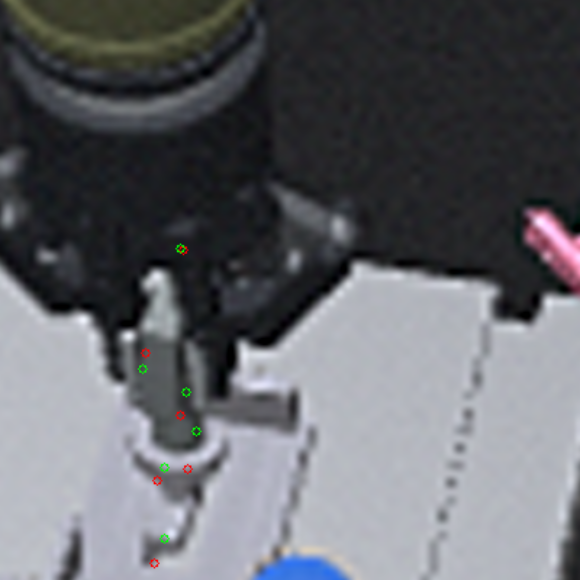

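The t3 picture doesn't settle the lean: wing top at (160,335), collar at (179,443). I'll raise it and turn it a quarter so the scene camera sees the lean side-on.

Request:
{"method": "servo_tool", "body": {
  "motion": [
    [[1, 0, 0, -3, 0], [1, 0, 0, -6, -10], [1, 0, 0, -6, -20], [1, 0, 0, -6, -30], [1, 0, 0, -6, -40]]
  ]
}}

```text
time: 14.92
ee_pos: [566.6, -7.9, 248.4]
eef_rot: [-2.948, -1.085, -0.001]
contact_force: [-1.0, 0.2, -0.7]
opening: 14.3
```

Request:
{"method": "servo_tool", "body": {
  "motion": [
    [[1, 0, 0, 0, -10], [1, 0, 0, 0, -20], [1, 0, 0, 0, -30], [1, 0, 0, 0, -40], [1, 0, 0, 0, -50]]
  ]
}}

```text
time: 15.55
ee_pos: [566.5, -7.9, 248.2]
eef_rot: [2.213, 2.23, 0.001]
contact_force: [0.4, 0.6, -1.6]
opening: 14.3
```

Request:
{"method": "servo_tool", "body": {
  "motion": [
    [[1, 0, 0, 0, 0], [1, 0, 0, 0, 0]]
  ]
}}

```text
time: 15.8
ee_pos: [566.5, -8.4, 248.1]
eef_rot: [2.223, 2.219, 0.0]
contact_force: [-0.9, -0.4, -1.0]
opening: 14.2
```

```bash
cat > look2.py <<'E'
from h import *
import sys
f=sys.argv[1];k=9
ob=bot.get_obs();p=ob["ee_pos"];print(p,ob["eef_rot"],ob["contact_force"])
Rm=R.from_rotvec(ob["eef_rot"]).as_matrix();X=Rm[:,0];Z=np.array([0,0,1.])
d=snap("scene");g=p+[0,0,19];q0=proj(d,g[None])[0];c=(int(q0[0])-25,int(q0[1])-22)
im=cv2.resize(d["img"][c[1]:c[1]+60,c[0]:c[0]+44],None,fx=k,fy=k,interpolation=cv2.INTER_CUBIC);im2=im.copy()
for th,col in((0,(0,255,0)),(14,(255,0,0))):
    a=np.radians(th);x=X*np.cos(a)+Z*np.sin(a);n=-X*np.sin(a)+Z*np.cos(a)
    L=[(-23,0),(23,0),(23,8),(6,8),(6,25),(16,25),(16,33),(9,33),(9,60),(25,60),(25,100),(-25,100),(-25,60),(-9,60),(-9,33),(-16,33),(-16,25),(-6,25),(-6,8),(-23,8),(-23,0)]
    q=proj(d,[g+x*u+n*(w-80) for u,w in L])
    cv2.polyline(im2,[((q-c)*k).astype(np.int32)],False,col,1)
cv2.imwrite("pics/"+f,np.hstack([im,im2])[:,:,::-1])
E
python3 look2.py u1.png
```

```text
[566.46311051  -8.44046358 248.12211286] [2.22343738e+00 2.21926595e+00 4.03982581e-04] [-0.85605782 -0.42608833 -0.96279508]Traceback (most recent call last):
  File "look2.py", line 12, in <module>
    cv2.polyline(im2,[((q-c)*k).astype(np.int32)],False,col,1)
    ^^^^^^^^^^^^
AttributeError: module 'cv2' has no attribute 'polyline'
```

```bash
sed -i 's/cv2.polyline(/cv2.polylines(/' look2.py; python3 look2.py u1.png
```

```text
[566.38689511  -8.56522889 248.07208945] [2.22311421e+00 2.21976283e+00 2.12839035e-04] [ 0.86261492 -0.16480136 -0.67997515]
```

View pics/u1.png

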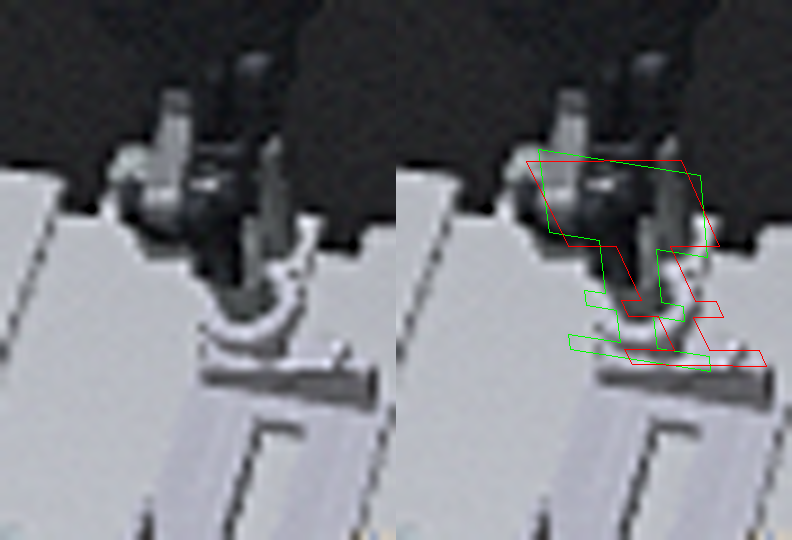

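The foot spans about (205–345, 350), so some lean of 5–10° remains. Pressing the foot flat onto the bare platform levels it, since the low corner is on the righting side. I'll do that at about (490, 42).

Request:
{"method": "servo_tool", "body": {
  "motion": [
    [[1, 5.0, -7.6, 0, 0], [1, 5.0, -7.6, 0, 0], [1, 5.0, -7.6, 4, 0], [1, 5.0, -7.6, 6.5, 0], [1, 5.0, -7.6, 6.5, 0]]
  ],
  "newtons": 22
}}

```text
time: 16.52
ee_pos: [488.6, 41.1, 181.5]
eef_rot: [-2.22, -2.218, 0.005]
contact_force: [0.6, -0.2, -0.5]
opening: 14.7
```

Request:
{"method": "servo_tool", "body": {
  "motion": [
    [[1, 0, 0, 0.3, 0], [1, 0, 0, 0.6, 0], [1, 0, 0, 0.8, 0], [1, 0, 0, 0.9, 0]]
  ]
}}

```text
time: 17.02
ee_pos: [490.5, 40.9, 174.2]
eef_rot: [2.221, 2.221, 0.001]
contact_force: [0.0, 0.6, -1.1]
opening: 14.0
```

Request:
{"method": "servo_tool", "body": {
  "motion": [
    [[1, 0, 0, 0.15, 0], [1, 0, 0, 0.3, 0], [1, 0, 0, 0.3, 0]]
  ]
}}

```text
time: 17.4
ee_pos: [491.2, 41.3, 173.1]
eef_rot: [2.22, 2.22, 0.004]
contact_force: [-3.5, -0.3, 11.9]
opening: 13.9
```

Request:
{"method": "servo_tool", "body": {
  "motion": [
    [[1, 0.1, 0, 0.15, 0], [1, 0.2, 0, 0.2, 0], [1, 0.2, 0, 0.2, 0]]
  ]
}}

```text
time: 17.77
ee_pos: [491.4, 43.0, 172.5]
eef_rot: [2.219, 2.22, 0.004]
contact_force: [-5.3, 0.3, 22.0]
opening: 14.2
```

Request:
{"method": "servo_tool", "body": {
  "motion": [
    [[1, 0, 0, 0.2, 0], [1, 0, 0, 0.2, 0], [1, 0, 0, 0.2, 0]]
  ]
}}

```text
time: 18.15
ee_pos: [491.8, 43.4, 172.1]
eef_rot: [2.219, 2.219, 0.007]
contact_force: [-8.5, 2.0, 32.2]
opening: 14.3
```

Pressed to 32 N without visible slip. To make it sure, I'll relieve the load, open a little so it stands freely on its foot between the fingers, then regrip.

Request:
{"method": "servo_tool", "body": {
  "motion": [
    [[1, 0, 0, -0.3, 0], [1, 0, 0, -0.5, 0], [1, 0, 0, -0.5, 0], [1, 0, 0, -0.5, 0]]
  ]
}}

```text
time: 18.65
ee_pos: [491.0, 43.2, 172.9]
eef_rot: [2.221, 2.221, 0.002]
contact_force: [-0.7, 0.6, 8.7]
opening: 14.2
```

Request:
{"method": "servo_tool", "body": {
  "motion": [
    [[0.6, 0, 0, 0, 0], [0.6, 0, 0, 0, 0], [0.6, 0, 0, 0, 0], [0.6, 0, 0, 0, 0]]
  ]
}}

```text
time: 19.15
ee_pos: [491.3, 43.2, 172.5]
eef_rot: [2.221, 2.221, 0.003]
contact_force: [-0.6, 0.7, 5.7]
opening: 16.9
```

```bash
python3 look2.py u2.png
```

```text
[491.28767553  43.20669793 172.48458565] [2.22074152 2.22084671 0.00250171] [-0.55290956  0.71809136  5.73249916]
```

View pics/u2.png

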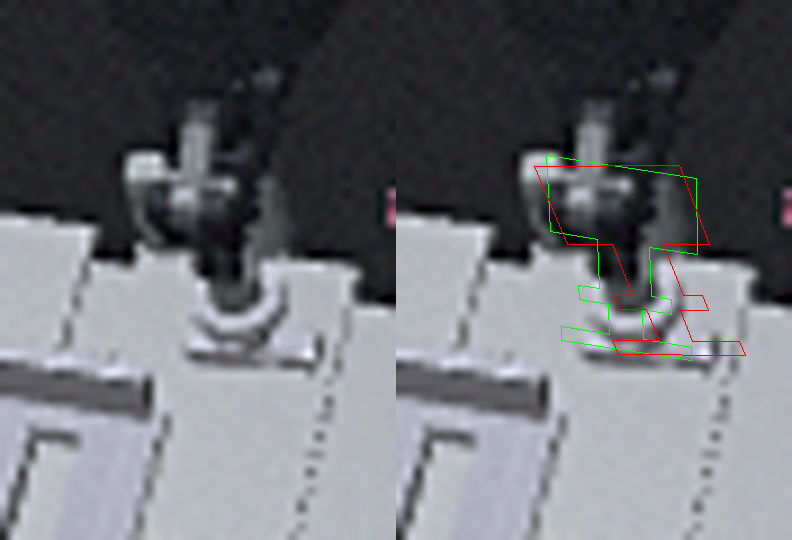

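Foot spans (187,350)–(322,360) in the left panel and is still somewhat tilted; 5.7 N still bears on the tool, so it isn't quite free. I'll open slightly more and rise a little.

Request:
{"method": "servo_tool", "body": {
  "motion": [
    [[0.5, 0, 0, 0, 0], [0.5, 0, 0, -0.2, 0], [0.5, 0, 0, -0.5, 0], [0.5, 0, 0, -0.5, 0], [0.5, 0, 0, -0.5, 0]]
  ]
}}

```text
time: 19.82
ee_pos: [490.3, 43.0, 177.0]
eef_rot: [2.221, 2.222, 0.0]
contact_force: [0.6, -0.0, -0.6]
opening: 21.5
```

```bash
cp d1.pkl x.pkl; python3 look2.py u3.png; python3 - <<'E'
import cv2,numpy as np
a=cv2.imread("pics/u2.png");b=cv2.imread("pics/u3.png")
# print foot dark underside: find dark pixels rows under bright foot in left panel
for nm,i in(("u2",a),("u3",b)):
    g=cv2.cvtColor(i[:,:396],cv2.COLOR_BGR2GRAY)
    print(nm)
    for c in range(180,340,9): 
        s=g[325:385,c].astype(int); print(c,325+int(s.argmin()),s.min(),end=" | ")
E
```

```text
[490.34469043  42.9625149  177.00329556] [2.22129828e+00 2.22158128e+00 1.82892718e-05] [ 0.63804594 -0.01236626 -0.6431267 ]
u2
180 347 169 | 189 355 109 | 198 356 69 | 207 357 84 | 216 336 90 | 225 337 86 | 234 337 92 | 243 338 95 | 252 345 80 | 261 334 57 | 270 325 90 | 279 363 114 | 288 363 79 | 297 364 82 | 306 365 82 | 315 364 117 | 324 348 129 | 333 364 144 | u3
180 333 182 | 189 364 137 | 198 365 84 | 207 368 84 | 216 368 119 | 225 345 97 | 234 348 91 | 243 373 78 | 252 325 56 | 261 325 57 | 270 325 70 | 279 383 85 | 288 346 91 | 297 383 80 | 306 384 73 | 315 384 93 | 324 374 153 | 333 372 118 |
```

Numeric check of the foot's underside: slope 0.176 against 0.154 for upright, so it now stands flat. I'll regrip with the jaws across the wing's 50 mm edges. That centres the T-lock lengthwise and keeps it square: open, turn 90°, close.

Request:
{"method": "servo_tool", "body": {
  "motion": [
    [[0, 0, 0, 0, 0], [-1, 0, 0, 0, 0], [-1, 0, 0, 0, 0], [-1, 0, 0, 0, 0], [-1, 0, 0, 0, 10]]
  ],
  "newtons": 25
}}

```text
time: 20.5
ee_pos: [490.4, 43.0, 177.0]
eef_rot: [2.411, 2.014, 0.0]
contact_force: [0.5, 0.7, -0.2]
opening: 85.5
```

Request:
{"method": "servo_tool", "body": {
  "motion": [
    [[-1, 0, 0, 0, 10], [-1, 0, 0, 0, 20], [-1, 0, 0, 0, 30], [-1, 0, 0, 0, 40], [-1, 0, 0, 0, 50]]
  ]
}}

```text
time: 21.12
ee_pos: [490.4, 43.0, 177.0]
eef_rot: [3.037, 0.805, 0.0]
contact_force: [-0.6, -0.2, -0.1]
opening: 85.7
```

Request:
{"method": "servo_tool", "body": {
  "motion": [
    [[-1, 0, 0, 0, 10], [-1, 0, 0, 0, 20], [-1, 0, 0, 0, 30], [-1, 0, 0, 0.3, 30], [-1, 0, 0, 0.3, 30]]
  ]
}}

```text
time: 21.75
ee_pos: [490.1, 43.0, 173.7]
eef_rot: [3.142, 0.005, -0.001]
contact_force: [-0.1, -0.6, 0.3]
opening: 85.5
```

```bash
python3 -c "
from h import *
o=bot.get_obs();print(o['ee_pos'],o['eef_rot'],o['contact_force'],o['opening'],o['joints'].round(2))
d=snap('scene');c=(270,150)
save(d,'u4.png',(270,150,350,215),1)
print([(np.round(q['point']),round(q['conf'],2)) for q in spotter.find_in('scene','tlock_foot')[:3]],[(np.round(q['point']),round(q['conf'],2)) for q in spotter.find_in('scene','tlock_wing')[:4]])
print(proj(d,[[491,43,114],[491,43,190]]))
"
```

```text
[490.07467307  42.95922303 173.6649369 ] [ 3.14158159e+00  4.63998112e-03 -1.18691195e-03] [-0.12006574 -0.64795518  0.26616968] 85.53227383675952 [ 0.    0.25  1.76 -0.    1.14  1.57]
[(array([316., 182.]), 0.83), (array([391., 169.]), 0.71), (array([343., 180.]), 0.51)] [(array([311., 186.]), 0.67), (array([344., 181.]), 0.53), (array([394., 166.]), 0.52)]
[[309.5837453  196.38686074]
 [309.11303513 181.08097585]]
```

Request:
{"method": "servo_tool", "body": {
  "motion": [
    [[-0.4, 0, 0, 0, 0], [-0.4, 0, 0, 0, 0], [-0.3, 0, 0, 0, 0], [-0.25, 0, 0, 0, 0], [-0.2, 0, 0, 0, 0]]
  ]
}}

```text
time: 22.52
ee_pos: [490.6, 43.3, 174.3]
eef_rot: [-3.141, -0.0, -0.001]
contact_force: [-0.3, 3.0, 2.1]
opening: 51.8
```

Request:
{"method": "servo_tool", "body": {
  "motion": [
    [[0, 0, 0, 0, 0], [1, 0, 0, 0, 0], [1, 0, 0, 0, 0], [1, 0, 0, 0, 0]]
  ],
  "newtons": 35
}}

```text
time: 23.02
ee_pos: [490.6, 43.2, 174.3]
eef_rot: [-3.141, -0.0, -0.001]
contact_force: [0.5, 2.4, 4.9]
opening: 51.1
```

Request:
{"method": "servo_tool", "body": {
  "motion": [
    [[1, 0, 0, -2, 0], [1, 0, 0, -4, 0], [1, 0, 0, -4, 0]]
  ],
  "newtons": 60
}}

```text
time: 23.4
ee_pos: [490.9, 42.3, 214.5]
eef_rot: [3.14, 0.0, 0.003]
contact_force: [1.2, 0.5, -1.0]
opening: 50.3
```

Request:
{"method": "servo_tool", "body": {
  "motion": [
    [[1, 7.6, 5.1, 0, -10], [1, 7.6, 5.1, 0, -20], [1, 7.6, 5.1, 0, -30], [1, 7.6, 5.1, 0, -40], [1, 7.6, 5.1, 0, -50]]
  ]
}}

```text
time: 24.02
ee_pos: [565.2, -8.5, 211.8]
eef_rot: [-2.843, -1.335, 0.006]
contact_force: [-0.5, 0.9, -2.2]
opening: 50.4
```

Request:
{"method": "servo_tool", "body": {
  "motion": [
    [[1, 0, 0, 0, -10], [1, 0, 0, 0, -20], [1, 0, 0, 0, -30], [1, 0, 0, 0, -40], [1, 0, 0, 0, -40]]
  ]
}}

```text
time: 24.65
ee_pos: [565.3, -8.3, 212.3]
eef_rot: [-2.222, -2.218, 0.004]
contact_force: [-0.0, 0.4, -0.9]
opening: 50.6
```

```bash
python3 -c "
from h import *
import pickle
o=bot.get_obs();p=o['ee_pos'];print(p,o['eef_rot'],o['contact_force'],o['opening'])
d=snap('scene');c=(265,165);pickle.dump((p,d),open('v.pkl','wb'))
print('win',proj(d,[[567,y,118.5] for y in(-12,-8,-4)]).round(1).tolist(),'tab',proj(d,[[527,y,140.5] for y in (-38,-8,22)]).round(1).tolist(),'foot',proj(d,[p+[23,0,-64]]).round(1).tolist())
k=7;im=cv2.resize(d['img'][c[1]:c[1]+65,c[0]:c[0]+60],None,fx=k,fy=k,interpolation=cv2.INTER_CUBIC)
cv2.imwrite('pics/w1.png',im[:,:,::-1])
"
```

```text
[565.33577827  -8.31530183 212.30376403] [-2.22214207 -2.21808951  0.00380742] [-0.01278083  0.42051024 -0.92091278] 50.58802261650644
win [[286.5, 212.5], [287.7, 212.7], [289.0, 212.9]] tab [[280.8, 196.3], [290.4, 197.9], [300.1, 199.4]] foot [[285.3, 212.8]]
```

Grip is squared at 50.5 mm with the T-lock upright. I'm over the window at (567,-8) with the foot along the slot. The foot should touch the tongue at TCP z≈183 if misaligned. I'll lower with force checks.

Request:
{"method": "servo_tool", "body": {
  "motion": [
    [[1, 0, 0.2, 1.5, 0], [1, 0, 0.2, 2.3, 0], [1, 0, 0.2, 2.5, 0], [1, 0, 0.2, 2.5, 0]]
  ]
}}

```text
time: 25.2
ee_pos: [568.2, -8.0, 188.7]
eef_rot: [-2.221, -2.221, 0.001]
contact_force: [-0.0, -0.6, -1.6]
opening: 50.4
```

Request:
{"method": "servo_tool", "body": {
  "motion": [
    [[1, 0, 0, 0.2, 0], [1, 0, 0, 0.5, 0], [1, 0, 0, 0.7, 0], [1, 0, 0, 0.7, 0]]
  ]
}}

```text
time: 25.7
ee_pos: [568.2, -8.0, 181.8]
eef_rot: [-2.221, -2.221, 0.0]
contact_force: [-1.5, 0.8, -1.8]
opening: 50.3
```

Request:
{"method": "servo_tool", "body": {
  "motion": [
    [[1, 0, 0, 0.2, 0], [1, 0, 0, 0.4, 0], [1, 0, 0, 0.4, 0]]
  ]
}}

```text
time: 26.08
ee_pos: [568.8, -8.0, 178.0]
eef_rot: [2.221, 2.221, 0.001]
contact_force: [1.6, 0.4, -2.3]
opening: 50.0
```

Request:
{"method": "servo_tool", "body": {
  "motion": [
    [[1, 0, 0, 0.4, 0], [1, 0, 0, 0.8, 0], [1, 0, 0, 1.1, 0], [1, 0, 0, 1.1, 0]]
  ]
}}

```text
time: 26.58
ee_pos: [568.4, -8.0, 166.6]
eef_rot: [-2.221, -2.221, 0.0]
contact_force: [1.7, 0.2, -1.8]
opening: 50.6
```

Request:
{"method": "servo_tool", "body": {
  "motion": [
    [[1, 0, 0, 0.3, 0], [1, 0, 0, 0.6, 0], [1, 0, 0, 0.8, 0], [1, 0, 0, 0.8, 0]]
  ]
}}

```text
time: 27.08
ee_pos: [568.0, -8.0, 158.7]
eef_rot: [-2.221, -2.221, 0.001]
contact_force: [1.0, -0.5, -0.9]
opening: 50.1
```

Request:
{"method": "servo_tool", "body": {
  "motion": [
    [[1, 0, 0, 0.06, 0], [1, 0, 0, 0.06, 10], [1, 0, 0, 0.06, 20], [1, 0, 0, 0.06, 30], [1, 0, 0, 0.06, 40]]
  ]
}}

```text
time: 27.7
ee_pos: [567.9, -8.3, 158.1]
eef_rot: [2.851, 1.32, -0.002]
contact_force: [-0.6, -1.5, -1.4]
opening: 50.1
```

Request:
{"method": "servo_tool", "body": {
  "motion": [
    [[1, 0, 0, 0, 10], [1, 0, 0, 0, 20], [1, 0, 0, 0, 30], [1, 0, 0, 0, 40], [1, 0, 0, 0, 50]]
  ]
}}

```text
time: 28.32
ee_pos: [567.0, -9.8, 158.2]
eef_rot: [3.138, -0.008, -0.004]
contact_force: [-2.6, -5.0, -1.6]
opening: 49.7
```

Request:
{"method": "servo_tool", "body": {
  "motion": [
    [[1, 0, 0, 0.05, 0], [1, 0, 0, 0.1, 0], [1, 0, 0, 0.1, 0]]
  ]
}}

```text
time: 28.7
ee_pos: [567.6, -9.8, 158.1]
eef_rot: [3.138, 0.002, -0.002]
contact_force: [-3.2, -4.4, 2.8]
opening: 49.7
```

```bash
python3 -c "
from h import *
o=bot.get_obs();print(o['ee_pos'],o['eef_rot'],o['contact_force'],o['moment'],o['opening'])"
```

```text
[567.57818903  -9.75356475 158.05054468] [ 3.13833215e+00  2.22608387e-03 -1.84143695e-03] [-3.22141738 -4.44557897  2.81197277] [-1.0824315   0.6220694   0.05143035] 49.74031397039912
```

Request:
{"method": "servo_tool", "body": {
  "motion": [
    [[1, 0, 0.3, -0.05, 0], [1, 0, 0.3, -0.05, 0], [1, 0, 0.3, 0, 0], [1, 0, 0.3, 0, 0]]
  ]
}}

```text
time: 29.2
ee_pos: [568.9, -11.0, 158.0]
eef_rot: [3.141, 0.001, 0.002]
contact_force: [-0.1, -0.7, 4.9]
opening: 49.6
```

```bash
python3 -c "
from h import *
o=bot.get_obs();print(o['ee_pos'],o['eef_rot'],o['contact_force'],o['moment'],o['opening'])"
```

```text
[568.93466737 -11.00075235 158.01202269] [3.14134452e+00 7.19753598e-04 2.12929454e-03] [-0.11765243 -0.70791831  4.88477779] [-0.27993845  0.10834285 -0.10079081] 49.57070713893058
```

Lateral forces are gone and the collar is seated: TCP 158.0 against 157.8 expected, with the foot across the slot. I'll release and retreat.

Request:
{"method": "servo_tool", "body": {
  "motion": [
    [[-0.3, 0, 0, 0, 0], [-0.3, 0, 0, 0, 0], [-0.6, 0, 0, 0, 0], [-0.6, 0, 0, 0, 0], [-0.6, 0, 0, 0, 0]]
  ],
  "newtons": 20
}}

```text
time: 29.82
ee_pos: [568.3, -11.0, 157.3]
eef_rot: [3.142, 0.0, -0.0]
contact_force: [0.2, -0.3, -0.7]
opening: 68.4
```

Request:
{"method": "servo_tool", "body": {
  "motion": [
    [[-0.6, 0, 0, -2, 0], [-0.6, 0, 0, -6, 0], [-0.6, 0, 0, -10, 0], [-0.6, -5, 0, -12, 0], [-0.6, -8, -3, -12, 0]]
  ]
}}

```text
time: 30.45
ee_pos: [488.1, 18.0, 279.4]
eef_rot: [3.141, -0.004, 0.006]
contact_force: [0.2, 1.1, -1.0]
opening: 68.5
```

Request:
{"method": "servo_tool", "body": {
  "motion": [
    [[-0.6, -8, -25, 0, 0], [-0.6, -8, -25, 0, 0], [-0.6, -8, -25, 0, 0], [-0.6, -8, -25, 0, 0], [-0.6, -8, -25, 0, 0]]
  ]
}}

```text
time: 31.08
ee_pos: [406.8, 272.1, 277.5]
eef_rot: [-3.14, -0.008, 0.0]
contact_force: [-0.0, -0.3, 0.5]
opening: 68.2
```

```bash
python3 - <<'E'
from h import *
o=bot.get_obs();print(o["ee_pos"],o["time"])
t=snap("top");s=snap("scene")
print(proj(s,[[568.5,-11,193.5],[568.5,-11,93.5]]).round(1).tolist(),proj(t,[[568.5,-11,193.5],[568.5,-11,173.5]]).round(1).tolist())
f=lambda d,x0,y0,x1,y1,k:cv2.resize(d["img"][y0:y1,x0:x1],None,fx=k,fy=k,interpolation=cv2.INTER_CUBIC)
a=f(t,295,95,402,215,3.6);b=f(s,225,160,335,280,3.6)
cv2.imwrite("pics/fin.png",np.hstack([a,b])[:,:,::-1]);print(a.shape,b.shape)
E
```

```text
[406.80261204 272.09827486 277.48662262] 31.075
[[285.0, 198.2], [287.2, 217.6]] [[349.6, 160.4], [349.2, 161.7]]
(432, 385, 3) (432, 396, 3)
```

View pics/fin.png

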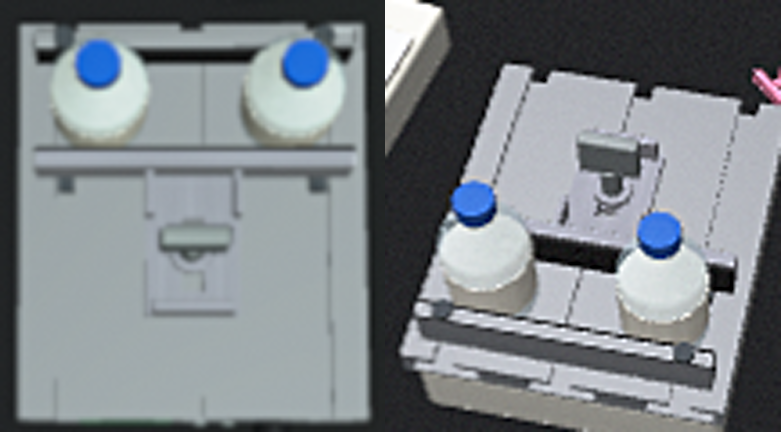

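The final view shows the T-lock upright, with its wing square across the slot: top crop (196,237) against (197,235) expected. The collar is on the tongue and both bottles stand between the bars. I'll do a quick numeric check on the bar and post, then hand in.

```bash
python3 - <<'E'
from h import *
import pickle
a=pickle.load(open("d1.pkl","rb"))["top"]["img"];d=snap("top");b=d["img"]
for c in(330,370): print([int(x) for x in a[134:146,c].mean(1)],[int(x) for x in b[134:146,c].mean(1)])
s=snap("scene");print([(np.round(q["point"]),round(q["conf"],2)) for q in spotter.find_in("scene","stop_post")[:3]])
s0=pickle.load(open("d0.pkl","rb"))["scene"]["img"].astype(int);x=abs(s["img"].astype(int)-s0).sum(2)
print("post region diff",x[175:200,405:425].mean(),"spare",x[255:295,350:385].mean(),"noise",x[300:340,60:120].mean())
print(bot.finish_job())
E
```

```text
[150, 121, 100, 162, 176, 173, 163, 123, 96, 104, 141, 163] [150, 121, 99, 160, 175, 172, 163, 124, 97, 104, 142, 162]
[120, 83, 87, 166, 179, 175, 167, 128, 98, 103, 144, 166] [123, 97, 94, 166, 178, 174, 165, 123, 95, 104, 143, 164]
[(array([416., 192.]), 0.75), (array([253., 232.]), 0.61)]
post region diff 7.828 spare 7.795714285714285 noise 8.998333333333333
the job is handed in; nothing more can be done
None
```

I handed the job in at about 31 s of the 64 s allowed. Both bottles are clamped and the T-lock is seated upright, turned a quarter turn and let go.

- **Clamp bar:** I pushed it by its tab until it stopped moving while the force rose to 13 N, at a travel of about 0.060. Camera checks afterwards show it hasn't moved since, and both bottles are standing.
- **T-lock lean:** I took the grey T-lock from the rack. Tilting it upright against the bar left several degrees of lean, and pressing its foot on the platform (32 N) didn't fix that. I let it stand free on the platform and regripped it by the wing's edges.
- **Seating:** It went through the window without catching. During the twist the foot caught sideways at about 5 N, which cleared when I shifted it 3 mm. It seated within 0.2 mm of the expected height.
- **Last checks:** The final pictures show the T-lock upright with its wing across the slot. Image changes around the stop post and spare bottle were no more than camera noise. I did not check the beakers or the amber bottle separately, but the arm stayed clear of them.
- **Disagreements:** The two cameras differed by about 5 mm in y. Contact forces during the twist agreed with the top camera.

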